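# Hover a plug-in module over its chassis socket

### The arm

A 6-joint arm with a two-finger parallel gripper is mounted at the origin on the work surface. World frame = base frame: x ahead of the robot, y to its left, z up, the work surface at z = 0. Lengths are in mm, angles in rad, forces in N, time in s.
With the tool pointing down it reaches from about 300 to 850 mm from the base axis. Payload 5.4 kg.
Tool frame: the origin (TCP) lies at the very end of the fingers, on their centre line; the grasp point (between the pads) lies ctrl.grip_depth behind it (ctrl.grip_depth is the distance from the TCP to the grasp point, in mm); x points along the fingers, z is the direction in which the jaws open and shut, and the axes are right-handed (so a half turn about x gives the same grasp; the last joint's range is limited). The gripper opens to 85 mm and grips with 20 to 120 N. Pads are 22 mm wide; open, the fingers measure 114 mm over their backs; the gripper's body (76 mm by 85 mm) begins 54 mm behind the grasp point. The pads swing forward as they close: fully open they stand 13 mm farther back than shut.
Start: joints at [1.085, 0.158, 1.597, -0, 1.386, -0.21], TCP at [156.593, 553.249, 231.299] pointing down, gripper open.
Joint ranges: [-2.91, 2.91], [-0.94, 2.29], [0.18, 2.7], [-1.29, 4.43], [0.17, 2.64], [-3, 3]. Speed limits (rad/s): [2.57, 2.57, 3.14, 3.14, 3.14, 3.14].

### API

Orientations are given as a unit quaternion [x, y, z, w].
In Python, from station import ctrl gives the robot as it stands. The module is installed in compiled form; this text tells all that it offers. Calls block until the motion is done:
- ctrl.move_ptp(position, orientation): joint-space move of the TCP to a pose.
- ctrl.servo_line(position, orientation=None, speed=150): straight line of the TCP; orientation=None keeps the orientation; speed is the mean speed in mm/s.
- ctrl.goto_joints(angles): joint-space move.
- ctrl.let_go() and ctrl.gripper_close(): open the fingers fully, or close them until they stop; the grip force is fixed at half the most.
- ctrl.dwell(seconds).
- ctrl.solve_ik(position, orientation): joint angles nearest the present ones, or None.
- ctrl.sense(): the state.
- ctrl.grab_frame(name): name is "scene" or "top"; returns (picture, depth): 480x640x3 uint8, red, green, blue; 480x640 float32, mm along the optical axis (not along the pixel's ray), 0 where there is no reading.
- ctrl.camera_params(name): a dict with "fx", "fy", "cx", "cy" (pixels), "R" (3x3) and "t" (3): a world point X has camera coordinates R X + t. Camera axes: x right, y down, z forward; pixel columns grow to the right and rows downward; lengths in mm; the calibration is good to about 2 mm. A picture is of the moment at which its call begins. camera_params takes no time and is no camera call.
A pose or a line that the arm cannot do raises ctrl.MotionError and nothing moves.
- ctrl.close_job(): hands the job in, once; it reports no verdict.
Trained networks look in the newest picture that a camera, given by its name, has taken for a name from the list of things; names that differ only in an ending like _2 or _b are one class to them, and where a whole thing is asked for, a point or a joint stands for the part that bears it (a point fixed in the world has none). Each returns a list of dicts, best first, with "conf" (0 to 1); they miss things now and then, are a little off and sometimes report something else, mostly with a low value. They report only what shows in the picture. A call takes as long as a camera call. They do not tell look-alikes from the thing itself.
- ctrl.spot_in(camera, query): "point" ([x, y, z] in mm, in world coordinates, good to about 4 mm: the middle of the surface that is visible of it).
- ctrl.regions_of(camera, query): "region" (480x640 bool, what is visible of it).
- ctrl.place_of(camera, query): "point" ([x, y, z] in mm, in world coordinates, good to about 4 mm: a listed point, or the origin of a listed thing).
The state is a dict: "time_s": time; "joints": joint angles; "dq": joint speeds; "joint_efforts": joint torques, N m; "eef_pos": TCP position; "eef_rot": TCP orientation; "force": force on the tool from outside, world axes, zero at the start; "wrist_torque": the same for the moment, N m; "gripper_width": finger opening in mm.
Only numpy, scipy, OpenCV 4.12 (cv2) and the standard library are available. Lean on these libraries where they do the work, as an engineer would, in place of code of your own. Each camera call takes 0.05 s, during which the arm holds its last target.

### The job

Slide the boxy plug-in module along its storage rail and out of the rail's open end, lift it over the wall of the open chassis, and finish holding it in the gripper, upright, still, centred and squared up (either way round) about a centimetre above the rectangular socket on the chassis floor, so that the technician can check the fit before it goes in. The job ends with it held there, not set down or let go; never let it touch the socket or bump anything in the chassis, and leave the other things on the bench where they are.

Things in the scene. Friction and masses are not known exactly. Their poses are not given: they have to be found in the camera images.
- module_center (a point): Plug-in module, 0.2 to 0.45 kg, upright in the rail: plain metal can 44 mm (x) by 32 mm (y), 70 mm tall, centred on a flat black foot 66 mm (x) by 52 mm (y), 6 mm thick. This point: its centre, 38 mm above its underside and below its top. z up, x the foot's long side, along the rail. Same either way round. Best pinched across the 32 mm width (y), in the upper half.
- rail_mouth (a point): Open end of the storage rail: point on the rail floor (5 mm above the bench), mid-width, at the very end. x points INTO the rail, z up; the module comes out along -x. The module's centre starts 48 to 76 mm inside; its whole foot is out, and it can be lifted, once its centre is more than 33 mm beyond this point.
- rail: Aluminium storage rail fixed to the bench, 120 mm long (x), 68 mm wide, 17 mm high, closed at its +x end, channel 56 mm wide. Along both sides a 3 mm lip reaches over the module's foot with 3 mm of air above it; 40 mm is free between the lips for the can. Origin: centre of its underside, z up.
- socket_mouth (a point): Target: fixed tan rectangular socket 88 mm (x) by 74 mm (y), 12 mm high, on the chassis floor, with a recess 72 x 58 mm, 8 mm deep, for the module's foot. This point: centre of the recess, level with the socket's top face; x the long side, z up. With the foot 10 mm above the socket, the module's centre is 48 mm above this point.
- chassis: Open-topped brown chassis fixed to the bench, 300 mm (x) by 260 mm (y), walls 70 mm high, a round post 76 mm high in each corner; origin: centre of its underside, z up. A transformer and two metal cans up to 64 mm high stand along its +x wall, 40 mm or more from the socket. Socket and clamp sit at x -30 mm, y +60 and -60 mm, either way about.
- clamp: Empty round ring clamp fixed on the chassis floor, 60 mm across and 14 mm high, not the target; origin at its underside centre.
- can_center (a point): Bystander: small loose metal can capacitor standing on the bench, 34 mm across, 50 mm high; this point is its centre.
- spool_center (a point): Bystander: metal wire spool standing on its flange, 68 mm across, 46 mm high; this point is its centre.
- meter_center (a point): Bystander: dark hand-held meter lying on its back, 150 x 74 x 32 mm; this point is its centre.
- driver_grip (a point): Bystander: black-handled screwdriver, 190 mm long, lying on the bench; this point is on its handle.
Things that resemble listed ones, but are neither listed nor needed, are in the scene too. What is shaped like the part that bears socket_mouth but green is not meant.

How it is judged:
By the outcome, as a careful person would: the job done as asked, in the order asked, and still so for the second after the job is handed in, while the arm keeps its last pose, push and grip.
It also fails if it takes over 48 s, if anything falls off the work surface, if the arm or the gripper's body presses on something with over 40 N, if the wrist force passes 120 N, or if a joint passes its speed limit or range.

## Working session

There is one attempt and no reset: what is moved stays moved. The work goes in short steps, each a Python script; the robot and the scene stay as the last script left them, time stands still between calls to the robot, and variables do not carry over. Pictures are saved under pics/ and viewed, and the job is handed in when it is done.

```bash
mkdir -p pics; python3 - <<'E'
from station import ctrl
import cv2,numpy as np
print(ctrl.sense(), ctrl.grip_depth)
for n in("scene","top"):
    im,d=ctrl.grab_frame(n); cv2.imwrite(f"pics/{n}0.png",im[:,:,::-1]); np.save(f"pics/{n}0.npy",d)
    p=ctrl.camera_params(n); print(n,p)
    for q in("module_center","rail_mouth","rail","socket_mouth","chassis","clamp","can_center","spool_center"):
        print(q,[(np.round(r["point"]).tolist(),round(r["conf"],2)) for r in ctrl.place_of(n,q)])
print(ctrl.sense()["time_s"])
E
```

```text
{'time_s': 0.0, 'joints': array([ 1.08492661e+00,  1.59028800e-01,  1.59824750e+00, -3.45004359e-05,
        1.38617920e+00, -2.10082324e-01]), 'dq': array([ 0.0002378 ,  0.00072191,  0.00043936,  0.00016877, -0.00049854,
       -0.00021555]), 'joint_efforts': array([ 2.06633013e-03, -3.96010602e+01, -3.31429732e+01, -2.07722373e-04,
        8.55004764e-03,  4.13268003e-05]), 'eef_pos': array([156.30922655, 552.72259672, 230.32062135]), 'eef_rot': array([-0.42681677,  0.56457234,  0.42623706,  0.56338929]), 'force': array([ 0.23677726, -0.9403256 ,  0.34226792]), 'wrist_torque': array([ 0.08840336, -0.01581835,  0.0031157 ]), 'gripper_width': 85.4194060834741} 18.700000000000003
scene {'fx': 571.2241404445672, 'fy': 571.2241404445672, 'cx': 329.19420822191256, 'cy': 238.60026143067455, 'R': array([[ 0.80001399,  0.59992632,  0.00812615],
       [ 0.43205055, -0.56664485, -0.70160241],
       [-0.41630511,  0.56480265, -0.7125223 ]]), 't': array([-418.29031632, -205.89157516, 1589.82765125])}
module_center [([577.0, -271.0, 47.0], 0.6)]
rail_mouth [([501.0, -266.0, 7.0], 0.63)]
rail [
[... 577 characters left out ...]
091e-01]]), 't': array([  14.49255568,  574.33994986, 1283.10446541])}
module_center [([573.0, -271.0, 46.0], 0.82)]
rail_mouth [([504.0, -263.0, 1.0], 0.71), ([382.0, -43.0, 25.0], 0.4), ([545.0, 87.0, 7.0], 0.26), ([530.0, -428.0, 13.0], 0.23)]
rail [([745.0, -173.0, 13.0], 0.7), ([563.0, -274.0, -2.0], 0.58)]
socket_mouth [([579.0, 202.0, 9.0], 0.96), ([691.0, 410.0, 11.0], 0.96), ([531.0, -427.0, 14.0], 0.39)]
chassis [([589.0, 135.0, 3.0], 0.57), ([571.0, -271.0, 46.0], 0.36)]
clamp [([544.0, 89.0, 5.0], 0.59)]
can_center [([385.0, -44.0, 24.0], 0.62), ([499.0, 411.0, 27.0], 0.55), ([543.0, 86.0, 7.0], 0.28)]
spool_center [([500.0, 408.0, 27.0], 0.76), ([532.0, -429.0, 14.0], 0.34)]
0.9
```

View pics/scene0.png

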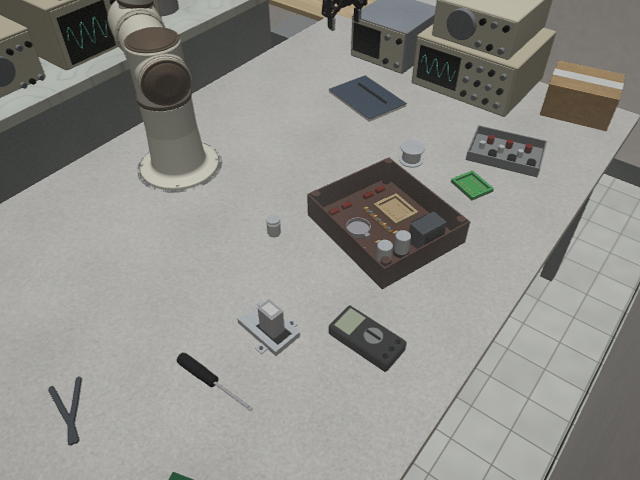

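View pics/top0.png

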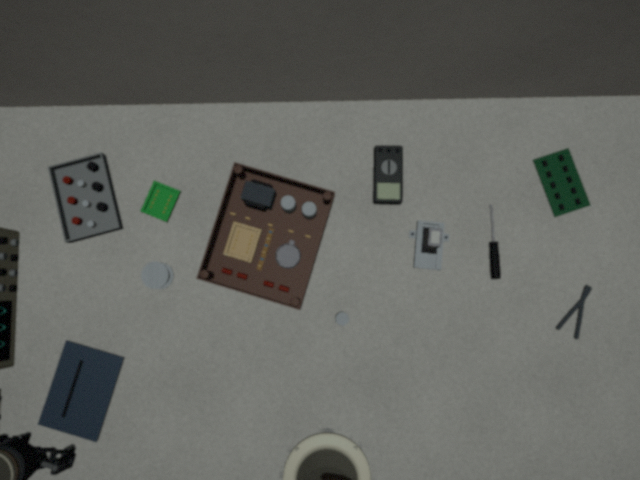

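The socket candidates are the tan one inside the chassis, at top (243,241) and scene (395,208), and the green tray outside it, at top (160,201) and scene (472,185). The tan one matches the description. The module stands in the rail at scene (270,318) and top (433,238). I'll confirm both in enlarged crops.

```bash
python3 - <<'E'
import cv2,numpy as np
a=cv2.imread("pics/scene0.png");b=cv2.imread("pics/top0.png")
f=lambda i,x,y,w,h:cv2.resize(i[y:y+h,x:x+w],(400,300),interpolation=cv2.INTER_CUBIC)
o=np.vstack([np.hstack([f(a,220,285,100,75),f(b,385,205,100,75)]),np.hstack([f(a,310,155,160,120),f(b,190,160,160,120)])])
cv2.imwrite("pics/crop1.png",o)
E
```

```text
(no output)
```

View pics/crop1.png

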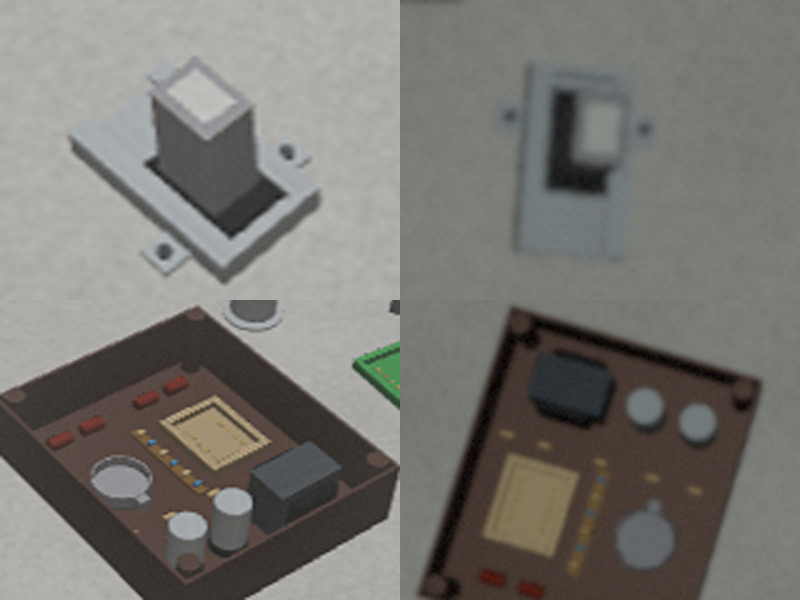

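```bash
cat > h.py <<'E'
import cv2,numpy as np
from station import ctrl
def cloud(n,d):
    p=ctrl.camera_params(n); v,u=np.mgrid[0:480,0:640]
    C=np.stack([(u-p["cx"])/p["fx"]*d,(v-p["cy"])/p["fy"]*d,d],-1)
    return (C-p["t"])@p["R"]
def onplane(n,u,v,z):
    p=ctrl.camera_params(n); r=np.stack([(u-p["cx"])/p["fx"],(v-p["cy"])/p["fy"],np.ones(len(u))],-1)@p["R"]
    c=-p["R"].T@p["t"]; return c+r*((z-c[2])/r[:,2])[:,None]
def rect(P):
    (c,s,a)=cv2.minAreaRect(P[:,:2].astype(np.float32)); return np.round(c,1),np.round(s,1),round(a,1)
E
python3 - <<'E'
from h import *
for n in("scene","top"):
    d=np.load(f"pics/{n}0.npy"); im=cv2.imread(f"pics/{n}0.png"); W=cloud(n,d)
    near=lambda x,y,r:(d>0)&(np.hypot(W[...,0]-x,W[...,1]-y)<r)
    print(n,"bench z",np.median(W[near(450,-150,40)][:,2]), W[near(450,-150,40)][:,2].std())
    m=near(573,-271,50)&(W[...,2]>70); P=W[m]; print("module top",m.sum(),P.mean(0),np.median(P[:,2]),rect(P[np.abs(P[:,2]-np.median(P[:,2]))<3]))
    m=near(563,-272,85)&(W[...,2]>9)&(W[...,2]<22); P=W[m]; print("rail",m.sum(),np.median(P[:,2]),rect(P))
    hsv=cv2.cvtColor(im,cv2.COLOR_BGR2HSV)
    t=near(578,200,70)&(hsv[...,0]>10)&(hsv[...,0]<28)&(hsv[...,1]>50)&(hsv[...,2]>100)
    k,l,s,c=cv2.connectedComponentsWithStats(t.astype(np.uint8)); i=1+np.argmax(s[1:,4]); t=l==i
    v,u=np.nonzero(t);z=W[t][:,2]; print("socket",t.sum(),np.percentile(z,[5,25,50,75,95]),rect(onplane(n,u,v,np.percentile(z,85))))
    m=near(590,135,220)&(W[...,2]>60)&(W[...,2]<90); print("chassis",m.sum(),rect(W[m]))
    m=near(590,135,60)&(W[...,2]<20); print("floor",np.percentile(W[m][:,2],[10,50,90]))
E
```

```text
scene bench z 0.010498426427536699 2.1776604417917644
module top 352 [ 580.38323929 -273.20341317   79.96525548] 80.70754508081592 (array([ 578.1, -271.1]), array([33.1, 45.3]), 82.6)
rail 826 16.09271504843407 (array([ 565.4, -269.9]), array([ 70.8, 122.7]), 83.9)
socket 648 [ 4.62824239  7.32494368 10.16398911 14.82087003 17.79906316] (array([581.9, 201.3]), array([75.9, 89.5]), 72.0)
chassis 2487 (array([592.1, 136. ]), array([267.5, 306.3]), 71.9)
floor [ 1.82084164  5.73357478 14.26097518]
top bench z -0.20895329291767126 2.6245768453714438
module top 260 [ 575.66386558 -268.73342969   79.96771803] 80.19517075721514 (array([ 575.9, -269.7]), array([32.7, 43.8]), 84.1)
rail 632 15.879209303835383 (array([ 564.7, -261.1]), array([ 86.2, 120.6]), 82.6)
socket 1009 [ 3.98451029  7.17353419  9.98396615 14.45067505 18.7206623 ] (array([580.8, 202.3]), array([74.1, 88.7]), 72.2)
chassis 2089 (array([591.7, 136.9]), array([261. , 300.7]), 72.1)
floor [ 0.8287988   4.97947873 12.79090852]
```

```bash
cat > fit.py <<'E'
from h import *
from scipy.optimize import minimize
from scipy.ndimage import map_coordinates
def proj(n,P):
    p=ctrl.camera_params(n); C=P@p["R"].T+p["t"]
    return C[:,0]/C[:,2]*p["fx"]+p["cx"], C[:,1]/C[:,2]*p["fy"]+p["cy"]
def boxlines(L,W,z,dx=0):
    c=np.array([[L,W],[-L,W],[-L,-W],[L,-W]])/2.; c[:,0]+=dx
    return [(np.r_[c[i],z],np.r_[c[(i+1)%4],z]) for i in range(4)]
def fit(n,im,lines,x0,free=None):
    g=cv2.cvtColor(im,cv2.COLOR_BGR2GRAY).astype(float)
    g=cv2.GaussianBlur(g,(0,0),.8)
    t=np.linspace(.04,.96,60)[:,None]
    def cost(q):
        x,y,a=q[0],q[1],np.radians(q[2]); R=np.array([[np.cos(a),-np.sin(a),0],[np.sin(a),np.cos(a),0],[0,0,1]])
        s=0
        for A,B in lines:
            P=(A+(B-A)*t)@R.T+[x,y,0]; u,v=proj(n,P)
            du,dv=u[-1]-u[0],v[-1]-v[0]; l=np.hypot(du,dv); nx,ny=-dv/l,du/l
            e=[map_coordinates(g,[v+k*ny,u+k*nx],order=1).mean() for k in(-1,1)]
            s+=abs(e[1]-e[0])*l
        return -s
    best=None
    for dx in(-4,0,4):
     for dy in(-4,0,4):
      for da in(-2,1):
       q0=np.array(x0)+[dx,dy,da]
       r=minimize(cost,q0,method="Nelder-Mead",options=dict(initial_simplex=q0+np.array([[0,0,0],[3,0,0],[0,3,0],[0,0,2]])))
       if best is None or r.fun<best.fun: best=r
    return np.round(best.x,2),round(best.fun)
E
python3 - <<'E'
from fit import *
for n in("scene","top"):
    im=cv2.imread(f"pics/{n}0.png")
    print(n,"rail",fit(n,im,boxlines(120,68,17)[:3]+boxlines(120,68,17)[3:],(565,-271,-6.7)))
    print(n,"rail sides",fit(n,im,boxlines(120,68,17)[0::2]+boxlines(120,68,17)[1::2],(565,-271,-6.7)))
    print(n,"can top",fit(n,im,boxlines(44,32,81),(577,-270.5,-6.7)))
    for z in(15,16,17): print(n,"socket",z,fit(n,im,boxlines(88,74,z)+boxlines(72,58,z),(581,202,-18)))
    print(n,"chassis",fit(n,im,boxlines(300,260,70),(592,136.5,-18)))
    d=np.load(f"pics/{n}0.npy"); W=cloud(n,d)
    a=np.radians(-18);c=np.cos(a);s=np.sin(a); X=W[...,0]-581.3;Y=W[...,1]-201.8
    x=c*X+s*Y;y=-s*X+c*Y
    rec=(abs(x)<31)&(abs(y)<24)&(d>0); rim=((abs(x)<43)&(abs(y)<36)&~((abs(x)<37)&(abs(y)<30)))&(d>0)
    fl=((abs(x)<55)&(abs(y)<46)&~((abs(x)<47)&(abs(y)<40)))&(d>0)
    print([round(float(np.median(W[m][:,2])),1) for m in(rec,rim,fl)])
E
```

```text
Traceback (most recent call last):
  File "fit.py", line 28, in fit
    r=minimize(cost,q0,method="Nelder-Mead",options=dict(initial_simplex=q0+np.array([[0,0,0],[3,0,0],[0,3,0],[0,0,2]])))
  File "fit.py", line 18, in cost
    P=(A+(B-A)*t)@R.T+[x,y,0]; u,v=proj(n,P)
                                   ~~~~^^^^^
  File "fit.py", line 5, in proj
    p=ctrl.camera_params(n); C=P@p["R"].T+p["t"]
ValueError: time passes only in moves, steps and waits
```

```bash
cat > run.py <<'E'
from fit import *
E
python3 - <<'E'
s=open('h.py').read()
s=s.replace("def cloud","_c={}\ndef cp(n):\n    if n not in _c:_c[n]=ctrl.camera_params(n)\n    return _c[n]\ndef cloud").replace("p=ctrl.camera_params(n)","p=cp(n)")
open('h.py','w').write(s)
s=open('fit.py').read().replace("ctrl.camera_params(n)","cp(n)");open('fit.py','w').write(s)
E
python3 - <<'E'
from fit import *
for n in("scene","top"):
    im=cv2.imread(f"pics/{n}0.png")
    print(n,"rail",fit(n,im,boxlines(120,68,17),(565,-271,-6.7)))
    print(n,"can top",fit(n,im,boxlines(44,32,81),(577,-270.5,-6.7)))
    for z in(15,17): print(n,"socket",z,fit(n,im,boxlines(88,74,z)+boxlines(72,58,z),(581,202,-18)))
    print(n,"chassis",fit(n,im,boxlines(300,260,70),(592,136.5,-18)))
    d=np.load(f"pics/{n}0.npy"); W=cloud(n,d)
    a=np.radians(-18);c=np.cos(a);s=np.sin(a); X=W[...,0]-581.3;Y=W[...,1]-201.8
    x=c*X+s*Y;y=-s*X+c*Y
    rec=(abs(x)<31)&(abs(y)<24)&(d>0); rim=((abs(x)<43)&(abs(y)<36)&~((abs(x)<37)&(abs(y)<30)))&(d>0)
    fl=((abs(x)<55)&(abs(y)<46)&~((abs(x)<47)&(abs(y)<40)))&(d>0)
    print([round(float(np.median(W[m][:,2])),1) for m in(rec,rim,fl)])
E
```

```text
scene rail (array([ 572.33, -276.99,   -6.59]), -4780)
scene can top (array([ 577.37, -270.99,   -7.86]), -1839)
scene socket 15 (array([581.54, 202.64, -18.03]), -7052)
scene socket 17 (array([582.57, 200.64, -18.01]), -7071)
scene chassis (array([592.69, 134.41, -17.86]), -16513)
[7.9, 14.1, 4.2]
top rail (array([ 560.83, -264.14,   -7.25]), -1052)
top can top (array([ 576.51, -270.8 ,   -7.42]), -1101)
top socket 15 (array([580.35, 202.05, -17.76]), -3792)
top socket 17 (array([580.12, 201.78, -17.83]), -3804)
top chassis (array([589.63, 133.95, -17.85]), -17269)
[7.8, 15.7, 3.9]
```

```bash
cat >> h.py <<'E'
from scipy.spatial.transform import Rotation as Rr
def quat(deg,flip=False):
    a=np.radians(deg+(180 if flip else 0)); z=np.array([-np.sin(a),np.cos(a),0]); x=np.array([0,0,-1.]); y=np.cross(z,x)
    return Rr.from_matrix(np.stack([x,y,z],1)).as_quat()
def st(tag=""):
    s=ctrl.sense(); print(tag,"t",round(s["time_s"],2),"p",np.round(s["eef_pos"],1),"F",np.round(s["force"],1),"T",np.round(s["wrist_torque"],2),"w",round(float(s["gripper_width"]),1)); return s
def yaw(s):
    z=Rr.from_quat(s["eef_rot"]).as_matrix()[:,2]; return np.degrees(np.arctan2(-z[0],z[1]))
E
python3 - <<'E'
from h import *
for f in(0,1):
    for p,a in(([577,-271,200],-7.2),([455,-255,47],-7.2),([581,202,200],-17.9)):
        print(f,np.round(ctrl.solve_ik(p,quat(a,f)),2))
f=0 if abs(ctrl.solve_ik([577,-271,200],quat(-7.2,0))[5])<abs(ctrl.solve_ik([577,-271,200],quat(-7.2,1))[5]) else 1
print("flip",f)
ctrl.move_ptp([577,-271,190],quat(-7.2,f)); s=st("above")
ctrl.servo_line([577,-271,100],speed=150); s=st();print(yaw(s))
im,d=ctrl.grab_frame("scene"); cv2.imwrite("pics/a.png",cv2.resize(im[200:400,170:390,::-1],(770,700)[:2] if 0 else (660,600)))
E
```

```text
0 [-0.63  0.34  1.44 -0.    1.36 -2.07]
0 [-0.74  0.25  1.89 -0.    1.   -2.19]
0 [ 0.14  0.28  1.51 -0.    1.34 -1.12]
1 [-0.63  0.34  1.44 -0.    1.36  1.07]
1 [-0.74  0.25  1.89 -0.    1.    0.95]
1 [ 0.14  0.28  1.51 -0.    1.34  2.02]
flip 1
above t 4.13 p [ 577.3 -270.2  190.1] F [-0.4 -1.3 -0.2] T [-0.03  0.04 -0.  ] w 85.1
 t 4.88 p [ 577.7 -271.4  101. ] F [-0.  -0.6  0.2] T [-0.03 -0.04 -0.03] w 85.4
172.8102751975219
```

View pics/a.png

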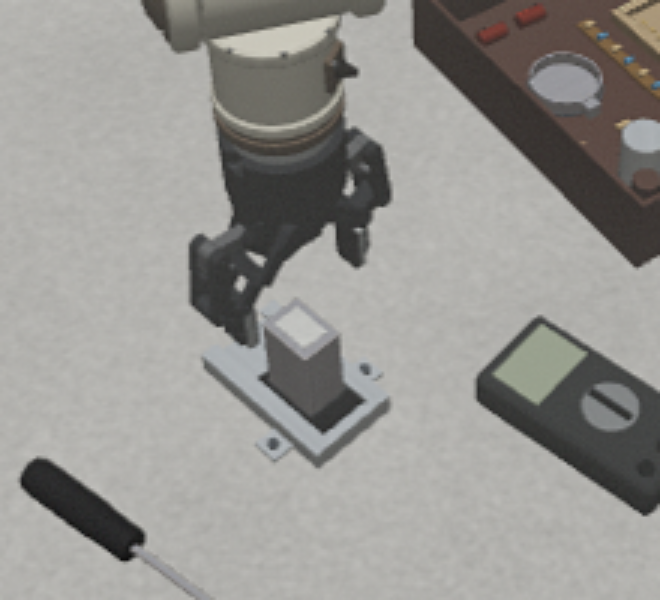

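The open fingers straddle the can along its short side: the left finger is at (235,310), the right at (352,245) and the can at (303,360). Nothing is touching, so I'll go down and grip.

```bash
python3 - <<'E'
from h import *
ctrl.servo_line([577,-271,47],speed=100); st("down")
ctrl.gripper_close(); s=st("closed"); ctrl.dwell(0.2); s=st("closed"); print(yaw(s), np.round(s["joint_efforts"],1))
E
```

```text
down t 5.62 p [ 577.3 -271.2   47.3] F [ 0.5 -0.   0.3] T [-0.06  0.02  0.  ] w 85.2
closed t 6.16 p [ 577.4 -271.3   47.6] F [ 0.9 -0.9  2.5] T [-0.02 -0.02 -0.01] w 31.2
closed t 6.36 p [ 577.4 -271.4   47.6] F [ 0.9 -0.6  3.7] T [-0.01 -0.04  0.01] w 31.6
172.79634503978556 [  0.2 -46.4 -27.1   0.    0.1   0. ]
```

```bash
python3 - <<'E'
from h import *
a=np.radians(-7.0); ex=np.array([np.cos(a),np.sin(a),0]); ey=np.array([-np.sin(a),np.cos(a),0])
p0=np.array([577,-271,48.0]); off=0
ctrl.servo_line(p0,speed=40); s=st("up1")
for k in range(1,6):
    ctrl.servo_line(p0-ex*15*k+ey*off,speed=50); s=st(k)
    fl=s["force"]@ey; fx=s["force"]@ex; print("  lat",round(fl,1),"long",round(fx,1))
    if abs(fx)>20 or abs(fl)>25: print("stop"); break
    if abs(fl)>4: off+=np.sign(fl)*0.7; print("off",off)
im,d=ctrl.grab_frame("scene"); cv2.imwrite("pics/b.png",cv2.resize(im[200:400,170:390,::-1],(660,600)))
E
```

```text
up1 t 6.61 p [ 576.6 -270.7   47.6] F [-0.5  0.3  1. ] T [0.06 0.07 0.01] w 31.4
1 t 7.06 p [ 561.3 -268.9   47.7] F [-1.   0.4 -1.4] T [-0.02  0.06  0.03] w 31.7
  lat 0.3 long -1.0
2 t 7.51 p [ 546.9 -267.3   47.9] F [-0.4 -0.6 -1.4] T [0.02 0.04 0.01] w 31.1
  lat -0.7 long -0.3
3 t 7.96 p [ 532.1 -265.5   48. ] F [ 0.8 -0.8 -2.2] T [ 0.04 -0.05 -0.06] w 31.4
  lat -0.7 long 0.9
4 t 8.41 p [ 517.2 -263.7   48. ] F [ 0.2 -0.2 -2.2] T [-0.07  0.01 -0.02] w 31.4
  lat -0.1 long 0.2
5 t 8.86 p [ 502.3 -261.8   48. ] F [-0.4  0.2 -2.3] T [-0.05 -0.05  0.02] w 31.2
  lat 0.2 long -0.4
```

View pics/b.png

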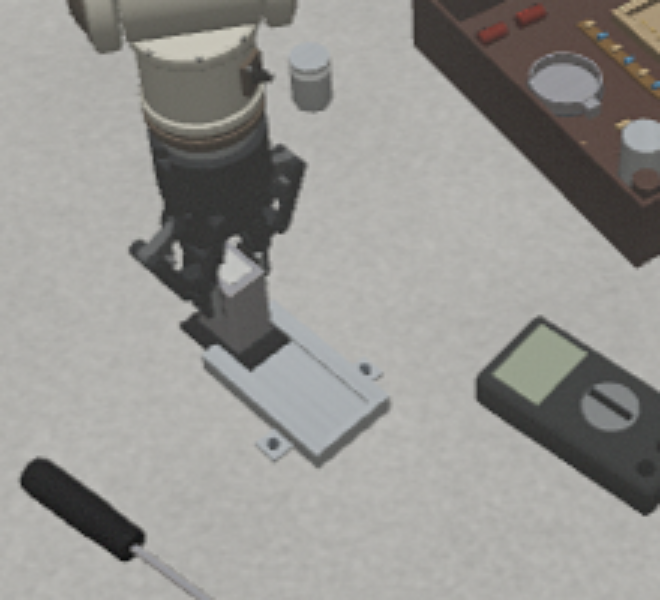

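The module is sliding freely, with its foot about half out of the mouth at (235,340). The lateral force is near zero. I'll carry on out, then lift and carry it across.

```bash
python3 - <<'E'
from h import *
a=np.radians(-7.0); ex=np.array([np.cos(a),np.sin(a),0])
p0=np.array([577,-271,48.0])
ctrl.servo_line(p0-ex*128,speed=80); s=st("out")
p=p0-ex*128; p[2]=180
ctrl.servo_line(p,speed=120); s=st("lifted")
ctrl.servo_line([581.2,201.9,180],quat(-17.9,1),speed=130); ctrl.dwell(.3); s=st("over"); print(yaw(s)-180)
ctrl.servo_line([581.2,201.9,100],speed=100); ctrl.dwell(.3); s=st("over"); print(yaw(s)-180, s["eef_pos"])
for n in("scene","top"):
    im,d=ctrl.grab_frame(n); cv2.imwrite(f"pics/{n}1.png",im[:,:,::-1]); np.save(f"pics/{n}1.npy",d)
a=cv2.imread("pics/scene1.png"); cv2.imwrite("pics/c.png",cv2.resize(a[100:280,300:480],(600,600),interpolation=cv2.INTER_CUBIC))
E
```

```text
out t 9.72 p [ 450.4 -255.7   48.3] F [-0.6 -0.4 -2. ] T [-0.03 -0.03 -0.  ] w 31.7
lifted t 10.97 p [ 449.5 -254.9  179. ] F [-0.5  0.6 -1.8] T [ 0.01 -0.01 -0.02] w 30.9
over t 15.07 p [581.2 201.9 180. ] F [-0.3 -0.4 -2.5] T [ 0.05 -0.03  0.04] w 31.3
-17.903102894795495
over t 16.32 p [581.5 201.9 100.5] F [-0.6 -0.2 -2.4] T [ 0.01 -0.   -0.02] w 31.1
-17.901156644953517 [581.51345014 201.9365124  100.52324555]
```

View pics/c.png

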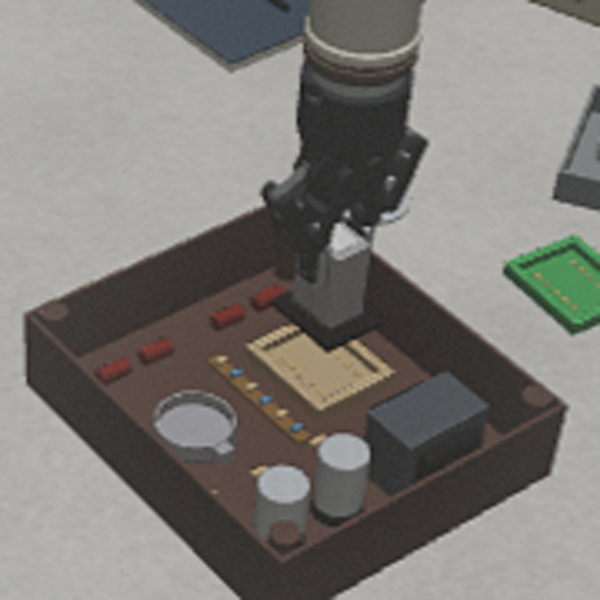

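View pics/top1.png

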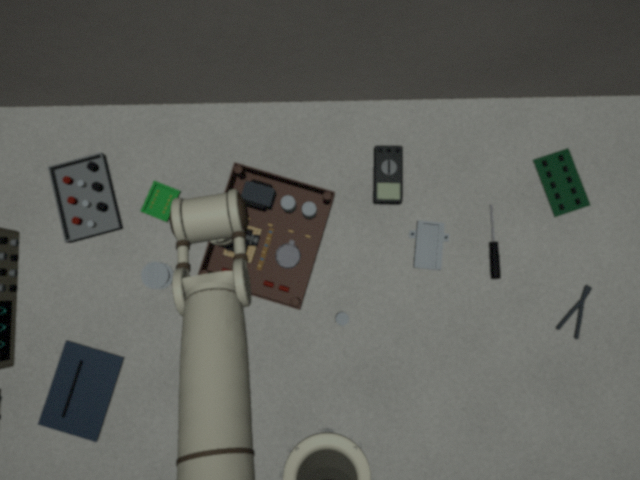

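The module hangs upright over the tan socket, with its foot at about (332,320) in the crop and the socket at (320,365) below it. The top view shows the rail empty and the bystanders in place. I'll lower it to the hold height and check the fit there.

```bash
python3 - <<'E'
from fit import *
ctrl.servo_line([581.1,201.9,69.0],speed=60); ctrl.dwell(.4); s=st("hold"); print(yaw(s)-180)
p=s["eef_pos"]
im,d=ctrl.grab_frame("scene"); im=im[:,:,::-1].copy(); cv2.imwrite("pics/scene2.png",im); np.save("pics/scene2.npy",d)
K=6; x0,y0=350,140; big=cv2.resize(im[y0:y0+95,x0:x0+100],(600,570),interpolation=cv2.INTER_CUBIC)
a=np.radians(-17.9);R=np.array([[np.cos(a),-np.sin(a),0],[np.sin(a),np.cos(a),0],[0,0,1]])
def draw(L,W,z,c,col):
    for A,B in boxlines(L,W,z):
        u,v=proj("scene",np.array([A,B])@R.T+[c[0],c[1],0])
        q=[(int((u[i]-x0+.5)*K),int((v[i]-y0+.5)*K)) for i in(0,1)]; cv2.line(big,q[0],q[1],col,1)
zu=p[2]-42.6
draw(88,74,16,(581.2,201.9),(0,255,0)); draw(66,52,zu,p,(0,0,255)); draw(66,52,zu+6,p,(255,0,255)); draw(44,32,zu+76,p,(255,255,0))
cv2.imwrite("pics/d.png",big)
print("zu",zu)
W=cloud("scene",d); m=(d>0)&(np.hypot(W[...,0]-581,W[...,1]-202)<45)
X=(W-[581.2,201.9,0])@R
# black foot top pts
hs=im.max(2); f=m&(hs<60)&(W[...,2]<50)&(W[...,2]>20); print("foot z",f.sum(),np.percentile(W[f][:,2],[5,25,50,75,95]))
fm=f&(abs(W[...,2]-(zu+6))<4); print("foot local min/max x,y",np.percentile(X[fm],[3,97],axis=0))
E
```

```text
hold t 17.49 p [581.3 201.9  69.2] F [-0.6 -0.1 -2.9] T [-0.08 -0.02 -0.01] w 31.3
-17.89878452107638
zu 26.634177272491335
foot z 192 [28.24680673 30.62196146 32.54507299 34.10633141 36.50985187]
foot local min/max x,y [[-28.15003613 -26.01101888  29.07101808]
 [ 34.12190298  22.54521802  35.61488385]]
```

View pics/d.png

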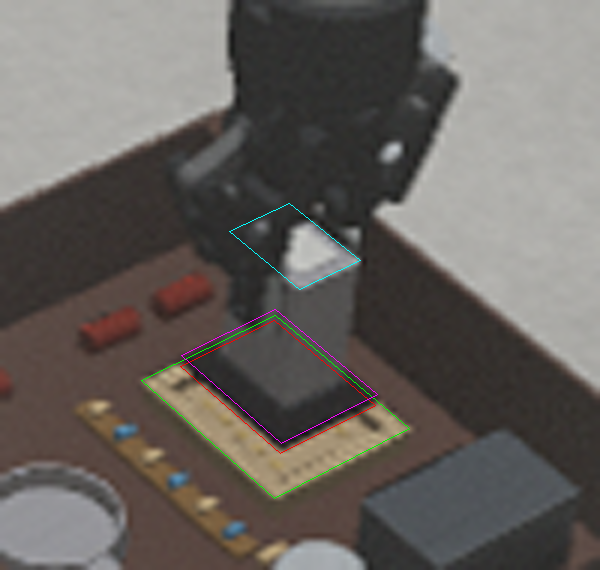

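```bash
python3 - <<'E'
from fit import *
s=ctrl.sense();p=s["eef_pos"];zu=p[2]-42.6
im=cv2.imread("pics/scene2.png");d=np.load("pics/scene2.npy")
for dz in(-1,0,1):
  z=zu+dz
  print(dz,"foot",fit("scene",im,boxlines(66,52,z)[2:]+[ (np.array([22,-16,z+8]),np.array([22,-16,z+70])),(np.array([22,16,z+8]),np.array([22,16,z+70]))],(581.2,201.9,-17.9)))
  print(dz,"foot2",fit("scene",im,boxlines(66,52,z)[2:]+[boxlines(66,52,z+6)[1]],(581.2,201.9,-17.9)))
print("socket near",fit("scene",im,boxlines(88,74,16)[1:],(581.2,201.9,-17.9)))
# before, at the rail, the same camera's view of the same foot/can
im0=cv2.imread("pics/scene0.png")
print("can orig vertical+top",fit("scene",im0,boxlines(44,32,81)+[(np.array([22,-16,20]),np.array([22,-16,78])),(np.array([22,16,20]),np.array([22,16,78])),(np.array([-22,-16,20]),np.array([-22,-16,78]))],(577,-271,-7)))
W=cloud("scene",d);a=np.radians(-17.9);R=np.array([[np.cos(a),-np.sin(a),0],[np.sin(a),np.cos(a),0],[0,0,1]]);X=(W-[581.2,201.9,0])@R
m=(d>0)&(W[...,2]>zu+12)&(W[...,2]<zu+55)&(abs(X[...,1])<12)&(abs(X[...,0]-22)<9);print("+x face local x (22)",m.sum(),np.median(X[m][:,0]))
for lo,hi in((12,30),(35,60)):
  q=m&(W[...,2]>zu+lo)&(W[...,2]<zu+hi);print(lo,q.sum(),np.median(X[q][:,0]))
m=(d>0)&(W[...,2]>zu+9)&(W[...,2]<zu+30)&(abs(X[...,0])<18)&(abs(X[...,1]+16)<9);print("-y face local y (-16)",m.sum(),np.median(X[m][:,1]))
E
```

```text
-1 foot (array([579.94, 204.4 , -17.82]), -3003)
-1 foot2 (array([580.09, 204.46, -17.06]), -2690)
0 foot (array([580.43, 203.42, -17.79]), -3006)
0 foot2 (array([580.61, 203.47, -17.07]), -2692)
1 foot (array([580.91, 202.44, -17.74]), -3009)
1 foot2 (array([581.11, 202.48, -17.09]), -2695)
socket near (array([582.3 , 200.94, -17.97]), -3169)
can orig vertical+top (array([ 577.01, -270.99,  -10.34]), -3547)
+x face local x (22) 99 22.260911561473893
12 39 21.948523035079578
35 49 22.55150103283239
-y face local y (-16) 69 -14.922499279322397
```

The foot and socket agree to about 1 mm, which is within calibration error. Both cameras suggest moving about 0.5 mm, so I'll apply that, do a last check and hand in.

```bash
python3 - <<'E'
from fit import *
ctrl.servo_line([581.7,201.4,68.6],speed=20); ctrl.dwell(1.0); s=st("hold"); print(yaw(s)-180,np.abs(s["dq"]).max())
im,d=ctrl.grab_frame("scene"); im=im[:,:,::-1].copy(); cv2.imwrite("pics/scene3.png",im)
E
```

```text
hold t 18.79 p [581.7 201.4  68.6] F [-0.1  0.1 -2.5] T [-0.01 -0.01  0.03] w 31.1
-17.899885002363845 0.001219782614988837
```

View pics/scene3.png

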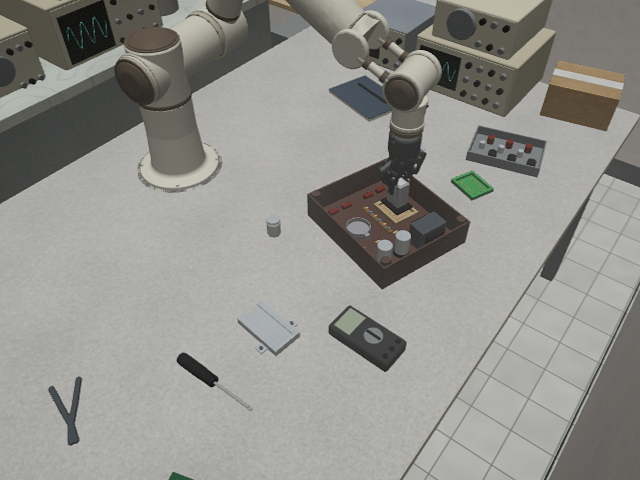

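The module is held over the tan socket at (398,205). The rail at (268,328) is empty, and the meter, screwdriver and capacitor are where they were.

```bash
python3 - <<'E'
from station import ctrl
print(ctrl.close_job())
E
```

```text
the job is handed in; nothing more can be done
None
```

I slid the module out of the rail, lifted it over the chassis wall and handed the job in with it held upright and still above the tan socket. It took about 19 s of the 48 s.

- **Slide and carry:** I pinched the module across its 32 mm width. Side forces stayed under 1 N in the rail, and the wrist force in every reading stayed below 4 N.
- **Final hold:** the jaws are at -17.9°, matching the socket to within about 0.2°. By calculation the underside sits about 10 mm above the socket's top face. The force reading of 2.5 N is just the module's weight, with no sign of contact.
- **Bystanders:** in the last picture the meter, screwdriver and small can look unmoved and the rail is empty. The spool was hidden behind the arm in that picture, but it was in place in the top view taken as I lowered the module.
- **Disagreement:** the two cameras placed the socket 1–2 mm apart, which is about their calibration error. The scene camera's check of the foot also differed from the gripper position by 1–2 mm, mostly along its line of sight, where it can't separate height from position. I shifted the hold about 0.5 mm as a compromise and did not re-measure the fit after that, so centring and height are good to about 1–2 mm.

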